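# Seat a scraper blade on its locating pin and lock it

## Task

Mount the loose scraper blade in the blade holder: lay it flat on the bed with its notched back edge towards the fence, feel along for the locating pin until the notch goes over it and the back edge is flush against the fence, then slide the blue-knobbed keeper fully home over the end of the blade. Push the blade gently (less than 25 N against the holder), never force it against the pin, and leave the other things on the bench where they are.

Things in the scene. Friction and masses are not known exactly. Their poses are not given: they have to be found in the camera images.
- blade: Loose steel scraper blade, 110 (x) x 40 (y) x 5 (z) mm, about 0.12 kg, lying flat on the bench, on or near a sheet of paper. Origin: centre of its underside; z up. Its back edge is the -y long edge (y = -20 mm), with a notch in its middle; the bevelled edge is at +y. An upright orange grip stands on its middle.
- notch (a point): Middle of the blade's notch, on the underside; axes as the blade's. The notch is 10 mm wide along x and 10 mm deep along y (blade y -20 to -10 mm), open towards -y, and goes through the blade.
- grip (a point): Centre of the top of the blade's orange grip, 38 mm above the underside; axes as the blade's. The grip is 36 mm (x) x 12 mm (y), 33 mm high. Pinch it across its 12 mm from above, with the fingertips at least 13 mm above the blade's underside so that they pass over the fence.
- holder: Blade holder fixed to the bench. Origin: centre of the blade's place, at bench height; z up. Its flat bed is at z = 20 mm: a cork-faced pad, x -69 to 73 mm, y -20 to 39 mm, on springs (gives up to 3 mm downwards, 4 N per mm), then a rigid part to x = 135 mm under the keeper. The seated blade has its axes along the holder's, its origin at y = 0, z = 20 mm and x = the pin's x within 1.5 mm.
- fence (a point): Middle of the foot of the fence's face, at bed height (holder x = 0, y = -20 mm, z = 20 mm); axes as the holder's. The aluminium fence runs along holder x (-65 to 65 mm), its face looks to +y, and it is 9 mm high above the bed. The bed's +y side is open.
- pin_place (a point): Middle of the pin's slot on the bed (holder x = 0, y = -16 mm, z = 20 mm), NOT the pin. The one brass pin, 7 x 7 mm square, 10 mm high above the bed, stands in front of the fence at holder y = -16 mm, adjusted to any x from -13 to 13 mm (not reported: find it by feel or sight). It is tight. A blade edge that misses the notch stops on the pin 7.5 mm short of the fence.
- keeper (a joint): Travel (m) of the black keeper strap, towards holder -x: 0 open, 0.045 home on its stop; friction 2.5 N, stays put. Leading edge at holder x = 80 mm minus travel; underside 7.5 mm above the bed, so it passes over the seated blade's +x end. A lip under it (holder y 24.5 to 32 mm) passes in front of the seated blade and jams on one standing more than 4 mm off the fence.
- knob (a point): Centre of the top of the keeper's blue knob, 61.5 mm above the bench; moves with the keeper; axes as the holder's. The knob is 12 mm (x) x 30 mm (y) and 28 mm high, over a strap that reaches 10 mm behind (+x of) the knob's centre, its top 33.5 mm above the bench. Push it to holder -x from behind, or pinch it from above.
- jar_a: Bystander, to be left alone: white screw-top jar, 42 mm wide, 55 mm high. Origin: centre of its underside.
- jar_b: Bystander, to be left alone: second white jar, the same. Origin: centre of its underside.
- ruler: Bystander, to be left alone: steel ruler 200 x 28 x 4 mm, along its x. Origin: centre of its underside.
- tweezers: Bystander, to be left alone: steel tweezers 130 mm long, along x, 6 mm high. Origin: centre of its underside.
- pencil: Bystander, to be left alone: red pencil 176 mm long, along x, 8 mm high. Origin: centre of its underside.
- vertebra: Bystander, to be left alone: brown fossil vertebra, 32 mm wide, 21 mm high. Origin: centre of its underside.
Mind the look-alikes: they are no part of the job. Of the things that look like the blade, the smallest one is meant.

How it is judged:
By the outcome, as a careful person would: the job done as asked, in the order asked, and still so for the second after the job is handed in, with the robot touching nothing.
It also fails if it takes over 72 s, if anything falls off the work surface, if the arm or the gripper's body presses on something with over 40 N, if the wrist force passes 120 N, or if a joint passes its speed limit or range.

## Robot

A 6-joint arm with a two-finger parallel gripper is mounted at the origin on the work surface. World frame = base frame: x ahead of the robot, y to its left, z up, the work surface at z = 0. Lengths are in mm, angles in rad, forces in N, time in s.
With the tool pointing down it reaches from about 375 to 925 mm from the base axis. Payload 5.7 kg.
Tool frame: the origin (TCP) lies at the very end of the fingers, on their centre line; the grasp point (between the pads) lies 19 mm behind it; z points along the fingers, y is the direction in which the jaws open and shut (so a half turn about z gives the same grasp; the last joint's range is limited). The gripper opens to 88 mm and grips with 3 to 60 N. Pads are 20 mm wide; open, the fingers measure 115 mm over their backs; the gripper's body (75 mm by 178 mm) begins 61 mm behind the grasp point.
Start: joints at [1.223, 0.359, 1.51, -0, 1.272, -0.115], TCP at [138.416, 583.783, 222.623] pointing down, gripper open.
Joint ranges: [-2.97, 2.97], [-1.01, 2.36], [0.21, 2.38], [-0.96, 4.11], [0.2, 2.71], [-2.98, 2.98]. Speed limits (rad/s): [2.39, 2.39, 3.14, 3.14, 3.14, 3.14].

## Interface

Orientations are given as a rotation vector (axis times angle).
In Python, from plant import arm, kinematics, sense, eyes gives the robot as it stands. The module is installed in compiled form; this text tells all that it offers. Calls block until the motion is done:
- arm.movep(position, orientation): joint-space move of the TCP to a pose.
- arm.movel(position, attitude=None, feed=150, contact_N=None): straight line of the TCP; attitude=None keeps the orientation; feed is the mean speed in mm/s. With contact_N (N) it stops when the force on the tool has changed by that much, and returns True; else False.
- arm.movej(angles): joint-space move.
- arm.open_gripper() and arm.grab(squeeze=None): open the fingers fully, or close them until they stop; squeeze is the grip in N (None keeps the last).
- arm.wait(seconds).
- kinematics.solve_ik(position, orientation): joint angles nearest the present ones, or None.
- sense(): the state.
- eyes.read_camera(name): name is "scene" or "side" or "wrist"; returns (picture, depth): 400x640x3 uint8, red, green, blue; 400x640 float32, mm along the optical axis (not along the pixel's ray), 0 where there is no reading.
- eyes.calibration(name): a dict with "K" (3x3 intrinsics, pixels), "k1" (the pictures are not rectified: a ray, as slopes to the right and down, at radius r is drawn at 1 + k1 r^2 times it, then the intrinsics apply), "T" (4x4, takes a point from camera to world coordinates); the wrist camera has in their place "tool_from_camera" (4x4, takes a point from camera to tool coordinates, whose origin is the TCP and whose axes are the flange's). Camera axes: x right, y down, z forward; pixel columns grow to the right and rows downward; lengths in mm; the calibration is good to about 2 mm. A picture is of the moment at which its call begins: read the wrist's pose just before it. calibration takes no time and is no camera call.
A pose or a line that the arm cannot do raises arm.PlanningError and nothing moves.
- arm.job_done(): hands the job in, once; it reports no verdict.
The state is a dict: "t": time; "joints": joint angles; "qvel": joint speeds; "effort": joint torques, N m; "ee_pos": TCP position; "orientation": TCP orientation; "force": force on the tool from outside, world axes, zero at the start; "moment": the same for the moment, N m; "width": finger opening in mm.
Only numpy, scipy, OpenCV 4.12 (cv2) and the standard library are available. Lean on these libraries where they do the work, as an engineer would, in place of code of your own. Each camera call takes 0.05 s, during which the arm holds its last target.

## Working session

There is one attempt and no reset: what is moved stays moved. The work goes in short steps, each a Python script; the robot and the scene stay as the last script left them, time stands still between calls to the robot, and variables do not carry over. Pictures are saved under pics/ and viewed, and the job is handed in when it is done.

```bash
ls; mkdir -p pics; python3 - <<'E'
from plant import arm, kinematics, sense, eyes
import cv2,numpy as np
for n in ("scene","side","wrist"):
    s=sense(); p,d=eyes.read_camera(n); cv2.imwrite(f"pics/{n}0.png",p[:,:,::-1]); np.savez(f"{n}0.npz",p=p,d=d)
    print(n,eyes.calibration(n))
print(sense())
E
```

```text
pics
scene {'K': array([[417.32349204,   0.        , 319.45346615],
       [  0.        , 417.32349204, 192.4099352 ],
       [  0.        ,   0.        ,   1.        ]]), 'k1': -0.05444667550249099, 'T': array([[-6.30131294e-01,  5.67723132e-01, -5.29740500e-01,
         1.16173528e+03],
       [ 7.76284547e-01,  4.44954663e-01, -4.46539639e-01,
         5.27060228e+02],
       [-1.78003766e-02, -6.92607965e-01, -7.21094552e-01,
         9.21235553e+02],
       [ 0.00000000e+00,  0.00000000e+00,  0.00000000e+00,
         1.00000000e+00]])}
side {'K': array([[390.67259766,   0.        , 322.77673612],
       [  0.        , 390.67259766, 199.52603818],
       [  0.        ,   0.        ,   1.        ]]), 'k1': 0.03084608742399963, 'T': array([[ 8.63430732e-01, -2.85098507e-01,  4.16180504e-01,
         1.01890456e+02],
       [-5.04286155e-01, -4.65676934e-01,  7.27214183e-01,
        -7.35139614e+02],
       [-1.35220168e-02, -8.37773140e-01, -5.45851006e-01,
         6.50242603e+02],
       [ 0.00000000e+00,  0.00000000e+00,  0.00000000e+00,
         1.00000000e+00]])}
wrist {'K': a
[... 489 characters left out ...]
0000e+00,  0.00000000e+00,
         1.00000000e+00]])}
{'t': 0.15, 'joints': array([ 1.22289072e+00,  3.59337715e-01,  1.51118564e+00,  1.72782877e-05,
        1.27252067e+00, -1.15095504e-01]), 'qvel': array([ 0.0012407 , -0.00297314, -0.00427023, -0.00081638,  0.000577  ,
        0.00156356]), 'effort': array([-1.52091843e-04, -5.15759718e+01, -2.71001762e+01,  6.72515505e-02,
        3.05629335e-02, -8.93862239e-05]), 'ee_pos': array([138.23984746, 583.29934127, 222.00311613]), 'orientation': array([-3.64839239e-01, -3.11998376e+00,  2.21278190e-03]), 'force': array([-0.46590468, -0.01318329, -0.30486524]), 'moment': array([0.02128142, 0.00051074, 0.02479545]), 'width': 87.67037066329381}
```

View pics/scene0.png

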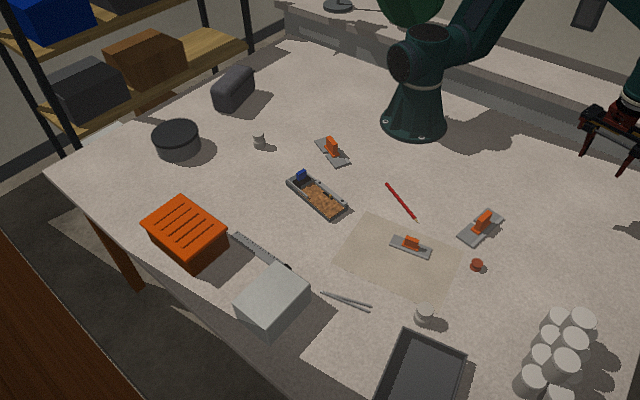

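View pics/side0.png

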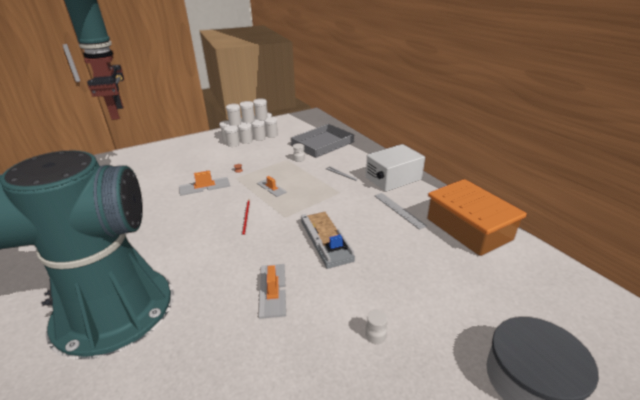

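View pics/wrist0.png

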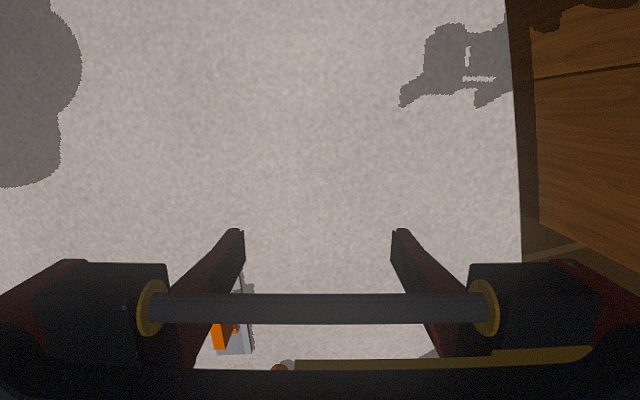

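The scene view shows three blade-like things at (411,245) on the paper, (482,226) and (333,150). The holder is at about (318,196), with its blue knob at (300,175). I'll write the helpers and make rough measurements.

```bash
cat > h.py <<'E'
from plant import arm, kinematics, sense, eyes
import cv2,numpy as np
from scipy.spatial.transform import Rotation as R
def dist(c): return np.array([c["k1"],0,0,0,0.])
def camT(n,s=None):
    c=eyes.calibration(n)
    if "T" in c: return c,c["T"]
    s=s or sense(); T=np.eye(4); T[:3,:3]=R.from_rotvec(s["orientation"]).as_matrix(); T[:3,3]=s["ee_pos"]
    return c,T@c["tool_from_camera"]
def rays(c,uv): return cv2.undistortPoints(np.array(uv,float).reshape(-1,1,2),c["K"],dist(c)).reshape(-1,2)
def toz(c,T,uv,z):
    d=np.c_[rays(c,uv),np.ones(len(np.reshape(uv,(-1,2))))]@T[:3,:3].T
    return T[:3,3]+d*((z-T[2,3])/d[:,2])[:,None]
def cloud(c,T,d,z0=None):
    v,u=np.nonzero(d>0); r=rays(c,np.c_[u,v]); 
    return np.c_[r,np.ones(len(r))]*d[v,u][:,None]@T[:3,:3].T+T[:3,3],u,v
def proj(c,T,P):
    Ti=np.linalg.inv(T); q=np.reshape(P,(-1,3))@Ti[:3,:3].T+Ti[:3,3]
    return cv2.projectPoints(q,np.zeros(3),np.zeros(3),c["K"],dist(c))[0].reshape(-1,2)
def down(yaw): # tool z down, tool y at world angle yaw(+/-)
    y=np.array([np.cos(yaw),np.sin(yaw),0]); z=np.array([0,0,-1.]); x=np.cross(y,z)
    return R.from_matrix(np.c_[x,y,z]).as_rotvec()
E
python3 - <<'E'
from h import *
for n in("scene","side"):
    f=np.load(n+"0.npz");c,T=camT(n);P,u,v=cloud(c,T,f["d"]);p=f["p"][v,u].astype(int)
    org=(p[:,0]>150)&(p[:,1]<130)&(p[:,2]<70)&(P[:,2]<60)&(P[:,2]>10); blu=(p[:,2]>90)&(p[:,0]<60)&(P[:,2]<80)&(P[:,2]>20)&(abs(P[:,1])<500)
    for k,m in(("o",org),("b",blu)):
        Q=P[m];img=np.zeros(f["d"].shape,np.uint8);img[v[m],u[m]]=1
        N,L,st,ce=cv2.connectedComponentsWithStats(img,connectivity=8)
        for i in range(1,N):
            if st[i,4]>15:
                q=P[m][L[v[m],u[m]]==i]; print(n,k,ce[i].round(),st[i,4],q.min(0).round(),q.max(0).round(),q[q[:,2]>q[:,2].max()-6].mean(0).round())
c,T=camT("scene");print(toz(c,T,[[290,178],[350,208],[411,245],[333,150],[482,226],[424,316],[401,202]],20).round())
s=cv2.imread("pics/scene0.png");cv2.imwrite("pics/s1.png",cv2.resize(s[130:290,270:520],None,fx=3.2,fy=3.2,interpolation=cv2.INTER_CUBIC))
E
```

```text
scene o [331. 140.] 47 [ 300. -155.   49.] [ 330. -107.   57.] [ 316. -129.   54.]
scene o [329. 151.] 16 [ 312. -160.   11.] [ 337. -106.   18.] [ 326. -129.   14.]
scene o [485. 216.] 71 [288. 390.  48.] [339. 410.  57.] [314. 401.  53.]
scene o [475. 230.] 18 [327. 385.  10.] [344. 408.  15.] [339. 394.  12.]
scene o [412. 239.] 44 [485. 262.  34.] [503. 296.  41.] [494. 280.  38.]
scene b [301. 171.] 23 [ 484. -112.   58.] [512. -98.  65.] [ 498. -104.   63.]
side o [203. 179.] 192 [284. 380.  10.] [338. 417.  53.] [310. 393.  50.]
side o [272. 182.] 29 [485. 257.  10.] [497. 288.  38.] [488. 272.  35.]
side o [272. 283.] 243 [ 292. -164.   10.] [ 332. -110.   56.] [ 312. -138.   52.]
side b [336. 242.] 134 [ 478. -116.   30.] [522. -95.  62.] [ 494. -110.   59.]
[[ 508. -142.   20.]
 [ 494.   78.   20.]
 [ 500.  284.   20.]
 [ 320. -119.   20.]
 [ 321.  406.   20.]
 [ 660.  413.   20.]
 [ 383.  181.   20.]]
```

View pics/s1.png

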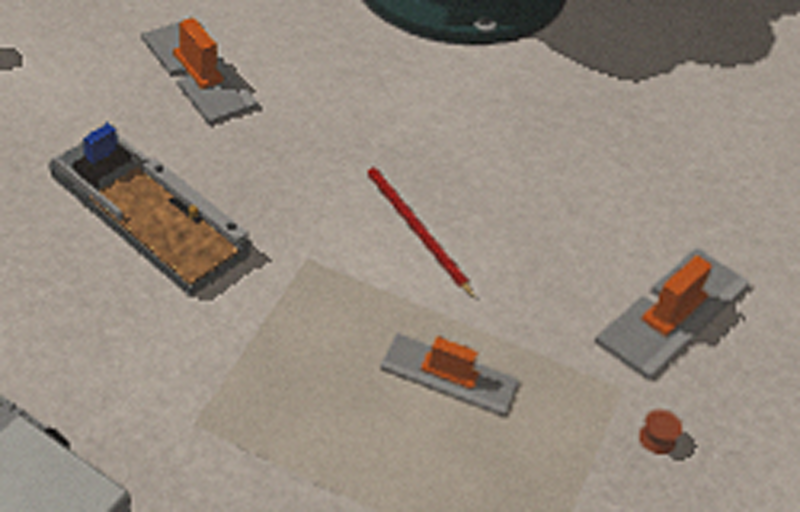

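```bash
python3 - <<'E'
from h import *
c,T=camT("scene");p=toz(c,T,[[392.8,241],[430,254.4]],5);print(p.round())
for i,pos in enumerate([(480,-50,150),(480,235,150)]):
    arm.movep(pos,down(0)); arm.wait(.15)
    s=sense(); p,d=eyes.read_camera("wrist"); cv2.imwrite(f"pics/w{i+1}.png",p[:,:,::-1]); np.savez(f"w{i+1}.npz",p=p,d=d,pos=s["ee_pos"],ori=s["orientation"]); print(s["t"],s["ee_pos"],s["joints"].round(2))
E
```

```text
[[508. 234.   5.]
 [485. 335.   5.]]
2.8583 [480.14165993 -49.45454854 150.04863602] [-0.25  0.28  1.85  0.    1.02 -0.25]
4.1583 [480.43079155 233.69485481 150.01220544] [ 0.32  0.35  1.74 -0.    1.06  0.33]
```

View pics/w1.png

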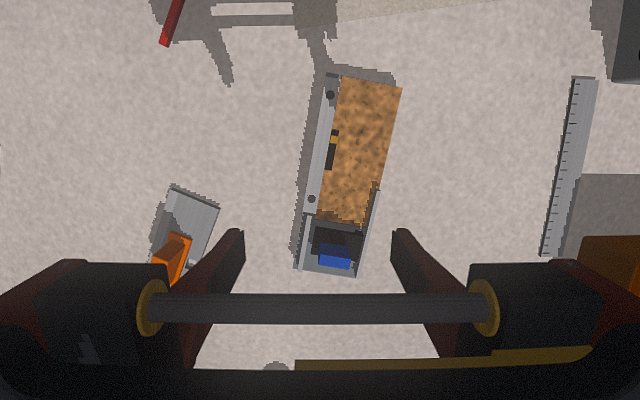

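View pics/w2.png

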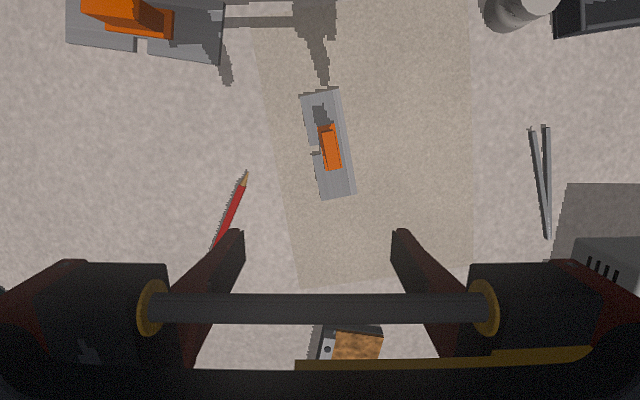

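w1 shows the holder tilted, with the fence on the left (x≈320), the pin at about (335,135) and the blue knob at (335,256). w2 shows the blade centred at about (327,143), with its notch on the left at (315,152), so it needs only a small turn to match the holder. I'll zoom in on both.

```bash
python3 - <<'E'
import cv2
a=cv2.imread("pics/w1.png")[60:290,285:415];b=cv2.imread("pics/w2.png")[80:210,285:370]
cv2.imwrite("pics/w1z.png",cv2.rotate(cv2.resize(a,None,fx=3.4,fy=3.4,interpolation=cv2.INTER_CUBIC)[:, :],cv2.ROTATE_90_COUNTERCLOCKWISE)) if 0 else cv2.imwrite("pics/w1z.png",cv2.resize(a[:175],None,fx=3.4,fy=3.4,interpolation=cv2.INTER_CUBIC))
cv2.imwrite("pics/w2z.png",cv2.resize(b,None,fx=4.5,fy=4.5,interpolation=cv2.INTER_CUBIC))
E
```

```text
(no output)
```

View pics/w1z.png

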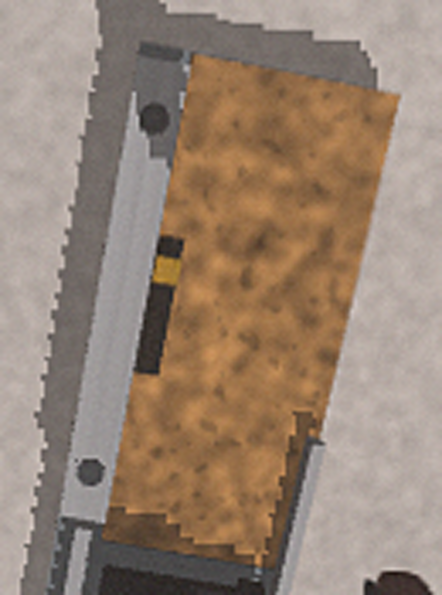

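View pics/w2z.png

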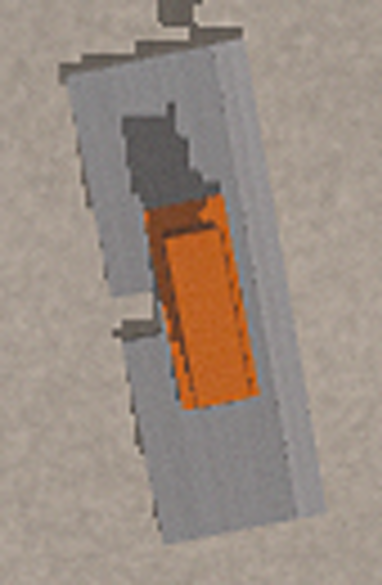

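```bash
cat > fit.py <<'E'
from h import *
from scipy.optimize import least_squares
def load(i):
    f=np.load(f"w{i}.npz"); return camT("wrist",{"ee_pos":f["pos"],"orientation":f["ori"]})
def fit(c,T,pts,x0):
    P=np.array([p[0] for p in pts],float);U=np.array([p[1] for p in pts],float)
    def res(q):
        r=R.from_euler("z",q[2]).as_matrix();return (proj(c,T,P@r.T+[q[0],q[1],0])-U).ravel()
    o=least_squares(res,x0,x_scale=[1,1,.01],loss="soft_l1");return o.x,o.fun.reshape(-1,2).round(1)
z1=lambda u,v:((u+.5)/3.4-.5+285,(v+.5)/3.4-.5+60)
z2=lambda u,v:((u+.5)/4.5-.5+285,(v+.5)/4.5-.5+80)
E
python3 - <<'E'
from fit import *
c,T=load(2)
b,r=fit(c,T,[((-55,-20,5),z2(67,85)),((-55,20,0),z2(240,42)),((55,20,0),z2(325,512)),((55,-20,5),z2(165,543)),
 ((-18,-6,38),z2(165,237)),((-18,6,38),z2(218,225)),((18,6,38),z2(257,395)),((18,-6,38),z2(195,408))],[490,277,-1.4])
print(b,r.tolist())
c,T=load(1)
h,r=fit(c,T,[((-69,-20,20),z1(190,53)),((-69,39,20),z1(400,95)),((73,-20,20),z1(103,540)),((65,-20,29),z1(105,520)),((0,-16,20),z1(160,306))],[490,0,-1.6])
print(h,r.tolist())
# pin
q=toz(c,T,[z1(168,270)],30)[0]; y=toz(c,T,[z1(160,306)],20)[0]
M=R.from_euler("z",h[2]).as_matrix()
print("pin",(q-[h[0],h[1],0])@M,"slot mid",(y-[h[0],h[1],0])@M, "knob",(toz(c,T,[[335,252],[336,264]],61.5)-[h[0],h[1],0])@M)
f=np.load("w1.npz")
for uv in [(350,100),(380,150),(345,180),(335,256),(328,110),(420,120)]:print(uv,T[2,3], (np.r_[rays(c,[uv])[0],1]*f["d"][uv[1],uv[0]]@T[:3,:3].T+T[:3,3]).round(1))
E
```

```text
[494.02400564 276.83333351  -1.36700945] [[-0.4, -1.7], [0.3, -0.3], [0.1, -1.0], [0.1, 0.5], [-0.5, 0.3], [0.6, 0.2], [-0.8, 0.7], [0.5, 0.4]]
[510.56777433  -9.83923925  -1.74445037] [[0.3, 0.3], [-0.2, -0.0], [-0.2, -0.9], [0.5, 0.6], [-0.3, -0.2]]
pin [-10.97459148 -15.95793997  30.        ] slot mid [  0.17729846 -15.63900464  20.        ] knob [[ 88.95135427   2.38793076  61.5       ]
 [101.06122779   5.70775052  61.5       ]]
(350, 100) 312.8877145571362 [511.8  39.7  20.9]
(380, 150) 312.8877145571362 [542.9  -7.4  20.7]
(345, 180) 312.8877145571362 [508.9 -37.6  21.5]
(335, 256) 312.8877145571362 [ 497.6 -101.7   62. ]
(328, 110) 312.8877145571362 [490.8  30.2  30. ]
(420, 120) 312.8877145571362 [5.872e+02 2.160e+01 3.000e-01]
```

The pin appears to be at holder x ≈ -11. Next I'll check the rail and keeper geometry from depth, in the holder frame.

```bash
python3 - <<'E'
from fit import *
c,T=load(1);f=np.load("w1.npz");P,u,v=cloud(c,T,f["d"])
h=np.array([510.57,-9.84,0]);Q=(P-h)@R.from_euler("z",-1.7444).as_matrix()
for x in range(-10,110,10):
    m=(abs(Q[:,0]-x)<4)&(Q[:,1]>-30)&(Q[:,1]<55)
    print(x,[ (y,int(np.percentile(Q[m&(abs(Q[:,1]-y)<1.5),2],70))) for y in range(20,50,3) if (m&(abs(Q[:,1]-y)<1.5)).sum()>3])
E
```

```text
-10 [(20, 21), (23, 21), (26, 21), (29, 21), (32, 20), (35, 21), (38, 20), (44, 1), (47, 1)]
0 [(20, 249), (23, 250), (26, 251), (29, 252), (32, 254), (35, 266), (38, 255), (41, 254), (44, 256), (47, 253)]
10 [(20, 266), (23, 268), (26, 269), (29, 269), (32, 271), (35, 270), (38, 255), (41, 255), (44, 255), (47, 254)]
20 [(20, 254), (23, 258), (26, 258), (29, 257), (32, 257), (35, 255), (38, 21), (44, 1), (47, 0)]
30 [(20, 213), (23, 237), (26, 21), (29, 21), (32, 20), (35, 29), (38, 30), (44, 1), (47, 1)]
40 [(20, 188), (23, 227), (26, 21), (29, 21), (32, 21), (35, 30), (38, 30), (47, 1)]
50 [(20, 21), (23, 219), (26, 218), (29, 20), (32, 21), (35, 30), (38, 30), (47, 0)]
60 [(20, 21), (23, 21), (26, 21), (29, 21), (32, 21), (35, 29), (38, 31), (47, 1)]
70 [(20, 21), (23, 21), (26, 20), (29, 21), (32, 21), (35, 30), (38, 31), (47, 1)]
80 [(20, 33), (23, 34), (26, 34), (29, 34), (32, 26), (35, 30), (38, 30), (47, 1)]
90 [(20, 34), (23, 34), (26, 34), (29, 34), (32, 34), (35, 30), (38, 31), (47, 0)]
100 [(23, 34), (26, 34), (29, 34), (32, 33), (35, 30), (38, 31), (47, 0)]
```

```bash
python3 - <<'E'
from h import *
o=down(-1.367+np.pi/2)
arm.movep((494,276.8,75),o)
arm.movel((494,276.8,16),feed=80)
arm.grab(30); s=sense();print(s["t"],s["width"],s["ee_pos"],s["force"])
arm.movel((494,276.8,80),feed=100)
yaw=-1.7444+np.pi/2
M=R.from_euler("z",-1.7444).as_matrix()
t=M@[-11,10.5,0]+[510.57,-9.84,80]
arm.movep(t,down(yaw)); arm.wait(.2)
s=sense();print(s["t"],s["width"],s["ee_pos"],t,s["force"])
p,d=eyes.read_camera("wrist");cv2.imwrite("pics/w3.png",p[:,:,::-1]);np.savez("w3.npz",p=p,d=d,pos=s["ee_pos"],ori=s["orientation"])
p,d=eyes.read_camera("side");cv2.imwrite("pics/side3.png",cv2.resize(p[140:300,220:440,::-1],None,fx=3,fy=3))
E
```

```text
6.6917 11.677661701864679 [493.83665532 276.73585218  15.94566281] [-0.32083388 -0.54759732  0.30952375]
8.7667 11.920955503110918 [5.22884479e+02 4.25029789e-01 7.99620903e+01] [522.8122339   -0.81904057  80.        ] [-0.36754674 -0.6411865  -0.62592488]
```

View pics/w3.png

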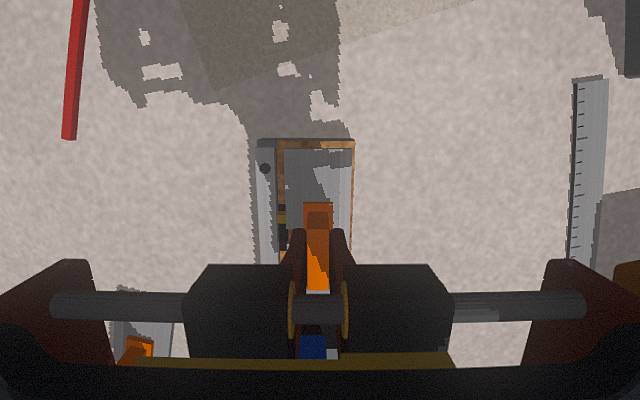

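View pics/side3.png

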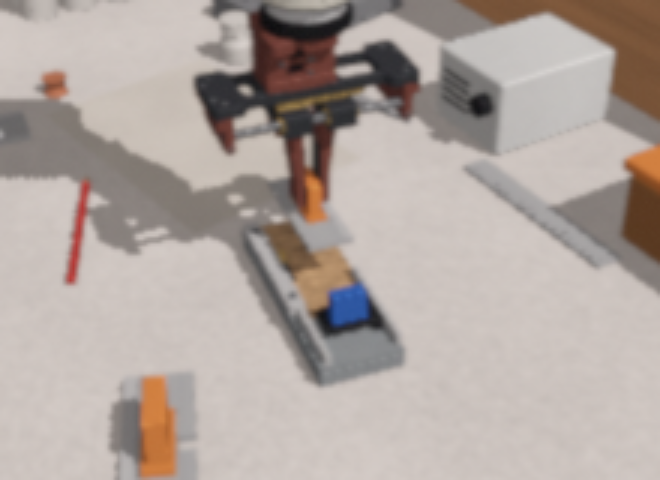

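w3 shows the blade square in the jaws, with its far end at (285..352,148) and the fence beside it. I'll measure the blade in tool terms, then lower it.

```bash
python3 - <<'E'
from fit import *
c,T=load(3);f=np.load("w3.npz")
h=np.array([510.57,-9.84,0]);M=R.from_euler("z",-1.7444).as_matrix()
q=toz(c,T,[[285.5,148.5],[352.5,150]],69);print("ends hold frame",((q-h)@M).round(1),"tcp",((f["pos"]-h)@M).round(1))
g=toz(c,T,[[304,203],[333,203]],102);print(((g-h)@M).round(1))
p=f["p"][130:300,250:370,::-1];cv2.imwrite("pics/w3z.png",cv2.resize(p,None,fx=3.5,fy=3.5,interpolation=cv2.INTER_CUBIC))
E
```

```text
ends hold frame [[-67.9  -7.4  69. ]
 [-67.1  31.9  69. ]] tcp [-12.2  10.4  80. ]
[[-44.4   4.6 102. ]
 [-44.4  19.1 102. ]]
```

View pics/w3z.png

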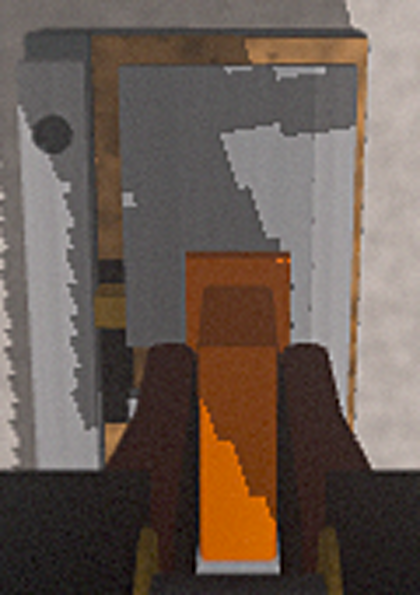

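```bash
cat >> h.py <<'E'
H=np.array([510.57,-9.84,0]);MH=R.from_euler("z",-1.7444).as_matrix()
def W(x,y,z): return MH@np.array([x,y,z],float)+H
def rel(s): return ((s["ee_pos"]-H)@MH).round(2), (s["force"]@MH).round(2), (s["moment"]@MH).round(2)
E
python3 - <<'E'
from h import *
arm.movel(W(-11,9,50),feed=60); arm.wait(.3); s=sense();print(s["t"],*rel(s))
k=arm.movel(W(-11,9,33.5),feed=15,contact_N=3); s=sense();print(k,s["t"],*rel(s))
arm.wait(.2);s=sense();print(s["t"],*rel(s))
E
```

```text
9.8167 [-10.99   9.29  50.33] [ 0.3   0.49 -0.5 ] [-0.06 -0.05  0.04]
True 10.7417 [-11.     8.88  34.8 ] [0.19 0.52 3.41] [ 0.03 -0.11  0.05]
10.9417 [-10.99   8.86  34.75] [-0.1   1.02  4.41] [ 0.11 -0.09 -0.02]
```

```bash
python3 - <<'E'
from h import *
k=arm.movel(W(-11,-4,34.9),feed=15,contact_N=6); s=sense();print(k,s["t"],*rel(s))
arm.wait(.2);s=sense();print(s["t"],*rel(s),s["width"])
p,d=eyes.read_camera("wrist");cv2.imwrite("pics/w4.png",cv2.resize(p[130:300,240:370,::-1],None,fx=3.5,fy=3.5,interpolation=cv2.INTER_CUBIC))
p,d=eyes.read_camera("side");cv2.imwrite("pics/side4.png",cv2.resize(p[190:280,270:380,::-1],None,fx=6,fy=6,interpolation=cv2.INTER_CUBIC))
E
```

```text
True 11.6167 [-10.95  -1.4   35.02] [ 0.17 -0.99  3.8 ] [-0.15 -0.08 -0.03]
11.8167 [-10.97  -1.25  34.98] [-0.66 -2.15  2.54] [-0.57 -0.06 -0.06] 11.937908403103819
```

View pics/w4.png

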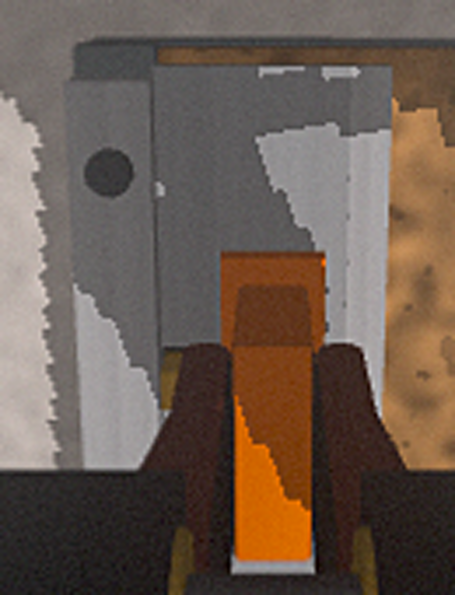

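View pics/side4.png

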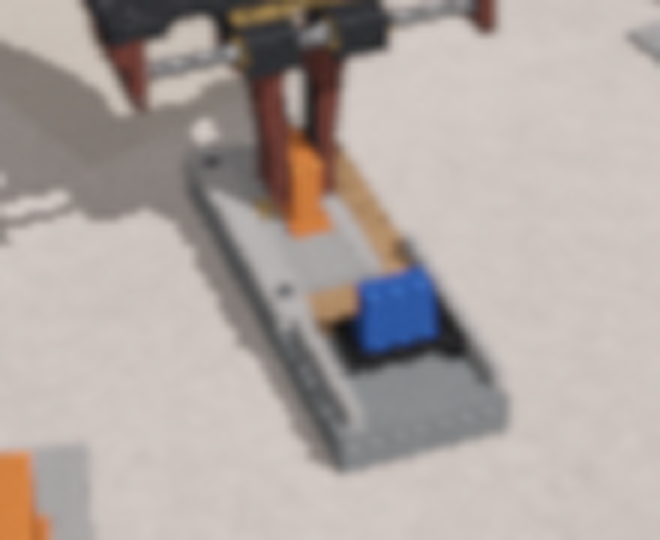

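The blade went past the pin's 7.5 mm stop (y from 8.9 to -1.3), and in w4 its back edge meets the fence at about x=155. I'll confirm that with a slow, gentle push, plus a small probe along x.

```bash
python3 - <<'E'
from h import *
k=arm.movel(W(-11,-4.5,34.9),feed=6,contact_N=8); s=sense();print(k,s["t"],*rel(s))
arm.wait(.3);s=sense();print(s["t"],*rel(s),s["width"])
y=rel(s)[0][1]
for x in(-14.5,-7.5):
    k=arm.movel(W(x,y,34.9),feed=6,contact_N=6); s=sense();print(k,s["t"],*rel(s))
E
```

```text
True 12.7333 [-11.    -1.54  35.44] [ 0.11 -0.07  1.35] [-0.13 -0.08 -0.08]
13.0333 [-11.    -1.47  35.36] [-0.28 -0.59  3.18] [-0.29 -0.03 -0.08] 11.687053918068036
True 13.4083 [-11.63  -1.24  35.21] [1.16 0.73 4.18] [-0.13 -0.23  0.05]
True 14.0083 [-8.45 -1.47 34.91] [0.56 0.11 4.37] [-0.18 -0.08 -0.04]
```

Both pushes stopped at the same y, on the fence. The x play is 3.2 mm, which matches the notch over the pin at x ≈ -10. I'll centre it, seat it and release.

```bash
python3 - <<'E'
from h import *
arm.movel(W(-10.0,-1.3,35.3),feed=10)
k=arm.movel(W(-10.0,-4,35.4),feed=6,contact_N=6); s=sense();print(k,s["t"],*rel(s))
arm.open_gripper(); s=sense();print(s["t"],*rel(s),s["width"])
x,y,_=rel(s)[0]
arm.movel(W(x,y,75),feed=80)
arm.movel(W(-10,0,150),feed=150); 
arm.movel(W(35,0,150),feed=150); arm.wait(.2)
s=sense();print(s["t"],*rel(s))
p,d=eyes.read_camera("wrist");np.savez("w5.npz",p=p,d=d,pos=s["ee_pos"],ori=s["orientation"]);cv2.imwrite("pics/w5.png",cv2.resize(p[80:300,230:430,::-1],None,fx=2.7,fy=2.7,interpolation=cv2.INTER_CUBIC))
E
```

```text
True 14.7 [-9.88 -1.58 35.59] [-0.3   0.32  2.01] [-0.05 -0.03 -0.03]
15.9333 [-9.48 -0.99 35.68] [ 0.47 -0.35  1.12] [-0.01 -0.1  -0.01] 87.74021010900361
17.875 [ 34.29  -0.15 149.79] [0.01 0.36 0.26] [-0.11 -0.05  0.01]
```

View pics/w5.png

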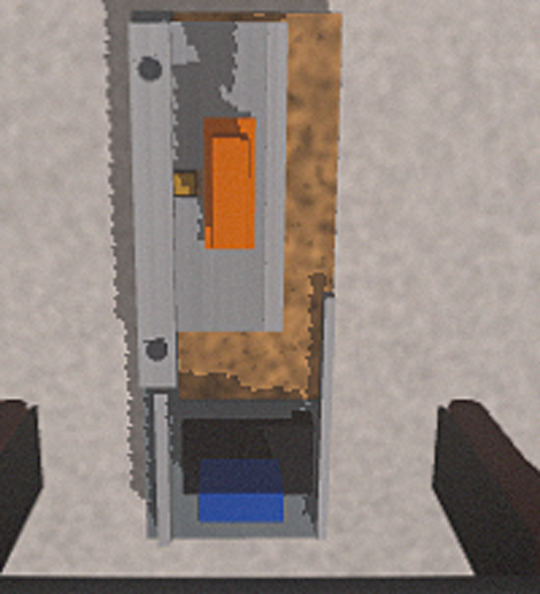

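w5 shows the blade flush on the fence with the brass pin in its notch (185,183). The knob's top is at about (241,506) in the crop. I'll locate the knob from depth.

```bash
python3 - <<'E'
from fit import *
from h import H,MH
c,T=load(5);f=np.load("w5.npz")
z5=lambda u,v:((u+.5)/2.7-.5+230,(v+.5)/2.7-.5+80)
print(((toz(c,T,[z5(197,492),z5(283,492),z5(283,521),z5(197,521)],61.5)-H)@MH).round(1))
print("blade",((toz(c,T,[z5(177,22),z5(176,331),z5(283,331)],25)-H)@MH).round(1), "pin",((toz(c,T,[z5(185,184)],30)-H)@MH).round(1))
P,u,v=cloud(c,T,f["d"]);Q=(P-H)@MH;m=(Q[:,2]>58)&(Q[:,2]<66)&(Q[:,0]>60)&(Q[:,0]<130)&(abs(Q[:,1]-5)<25);print(Q[m].min(0),Q[m].max(0))
E
```

```text
[[ 92.6 -11.9  61.5]
 [ 92.8  18.2  61.5]
 [104.3  18.4  61.5]
 [104.  -12.1  61.5]]
blade [[-65.4 -18.   25. ]
 [ 44.6 -20.4  25. ]
 [ 44.7  19.9  25. ]] pin [[-10.8 -15.8  30. ]]
[ 91.81804889 -11.73419196  58.04075764] [105.29902021  17.9846069   64.13854053]
```

```bash
python3 - <<'E'
from fit import *
from h import H,MH
f=np.load("w5.npz");cv2.imwrite("pics/w5z.png",cv2.resize(f["p"][78:210,272:345,::-1],None,fx=4.5,fy=4.5,interpolation=cv2.INTER_CUBIC))
E
```

```text
(no output)
```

View pics/w5z.png

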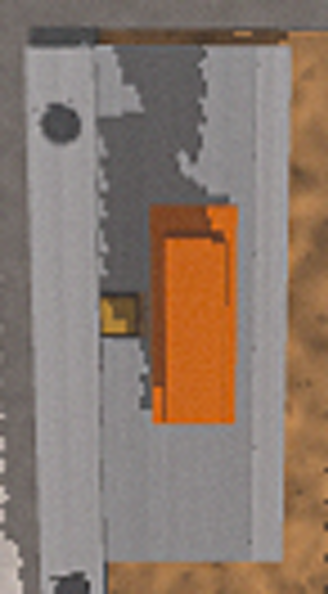

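```bash
python3 - <<'E'
from fit import *
from h import H,MH
c,T=load(5);g=lambda u,v:((u+.5)/4.5-.5+272,(v+.5)/4.5-.5+78)
print("fence top edge",((toz(c,T,[g(97,46),g(104,540)],29)-H)@MH).round(1),"blade",((toz(c,T,[g(97,46),g(105,562),g(283,562),g(292,46)],25)-H)@MH).round(1))
E
```

```text
fence top edge [[-65.1 -19.6  29. ]
 [ 38.6 -20.2  29. ]] blade [[-65.4 -19.9  25. ]
 [ 44.8 -20.3  25. ]
 [ 45.   19.9  25. ]
 [-65.5  20.1  25. ]]
```

The blade measures y -20.1 to 20.0 along its whole length, with its centre at x = -10.3, so it is flush. Now the keeper, pushed from behind with closed fingers.

```bash
python3 - <<'E'
from h import *
o=down(-1.7444+np.pi/2)
arm.movel(W(128,1.5,110),feed=200); arm.grab(10); s=sense();print(s["t"],*rel(s),s["width"])
k=arm.movel(W(128,1.5,42),feed=80,contact_N=8);arm.wait(.2); s=sense();print(k,s["t"],*rel(s))
k=arm.movel(W(108,1.5,42),feed=25,contact_N=1.8); s=sense();print(k,s["t"],*rel(s))
E
```

```text
19.925 [127.99   1.5  109.99] [0.85 0.28 0.64] [-0.11 -0.06 -0.08] 0.42012886017933765
False 21.125 [128.07   1.89  42.5 ] [ 0.39 -0.16 -0.52] [-0.01 -0.1  -0.04]
True 21.7167 [113.26   1.09  41.74] [ 0.27 -0.11 -0.47] [-0.04 -0.03 -0.01]
```

```bash
python3 - <<'E'
from h import *
k=arm.movel(W(76,1.5,42),feed=30,contact_N=9); s=sense();print(k,s["t"],*rel(s))
k=arm.movel(W(62,1.5,42),feed=12,contact_N=9); s=sense();print(k,s["t"],*rel(s))
k=arm.movel(W(62,1.5,42),feed=10,contact_N=9); s=sense();print(k,s["t"],*rel(s))
E
```

```text
False 23.125 [75.87  2.21 42.26] [ 0.41 -0.46  0.01] [-0.06 -0.07 -0.01]
True 23.7083 [72.02  2.04 42.13] [ 1.39 -0.57  2.12] [-0.04 -0.27 -0.08]
True 24.1083 [72.07  1.95 41.95] [2.06 0.22 2.16] [-0.05 -0.34 -0.03]
```

Both pushes stopped at 72. I'll back off and look to see whether that is home.

```bash
python3 - <<'E'
from h import *
arm.movel(W(80,1.5,42),feed=60); arm.movel(W(80,1.5,110),feed=120); arm.open_gripper(); arm.movel(W(35,0,150),feed=150); arm.wait(.2)
s=sense();print(s["t"],*rel(s))
p,d=eyes.read_camera("wrist");np.savez("w6.npz",p=p,d=d,pos=s["ee_pos"],ori=s["orientation"]);cv2.imwrite("pics/w6.png",cv2.resize(p[80:300,230:430,::-1],None,fx=2.7,fy=2.7,interpolation=cv2.INTER_CUBIC))
c,T=camT("wrist",s)
P,u,v=cloud(c,T,d);Q=(P-H)@MH
m=(Q[:,2]>58)&(Q[:,2]<66)&(Q[:,0]>30)&(Q[:,0]<130)&(abs(Q[:,1]-5)<25);print(Q[m].min(0),Q[m].max(0))
E
```

```text
27.2333 [ 35.56  -0.53 149.3 ] [-0.44  0.37  0.08] [-0.08 -0.04 -0.08]
[ 48.80055757 -11.57724001  58.02263429] [61.22706793 18.42272018 63.85832073]
```

View pics/w6.png

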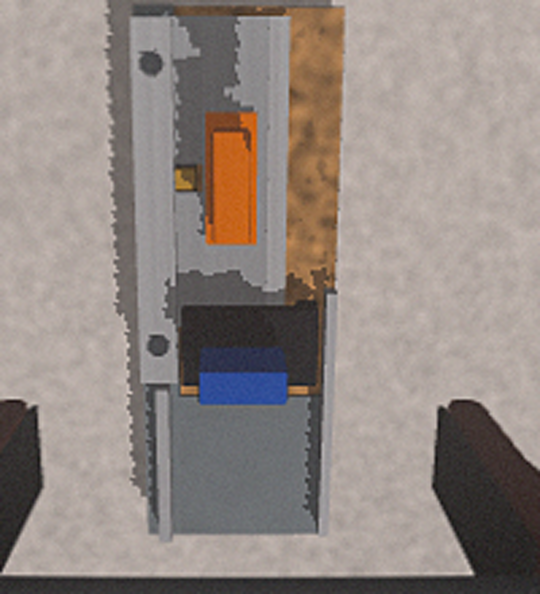

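```bash
python3 - <<'E'
from fit import *
from h import H,MH
z5=lambda u,v:((u+.5)/2.7-.5+230,(v+.5)/2.7-.5+80)
g=lambda u,v:((u+.5)/6-.5+260,(v+.5)/6-.5+180)
for i in (5,6):
    f=np.load(f"w{i}.npz"); y=180 if i==6 else 225
    cv2.imwrite(f"pics/k{i}.png",cv2.resize(f["p"][y:y+70,285:355,::-1],None,fx=7,fy=7,interpolation=cv2.INTER_CUBIC))
E
```

```text
(no output)
```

View pics/k5.png

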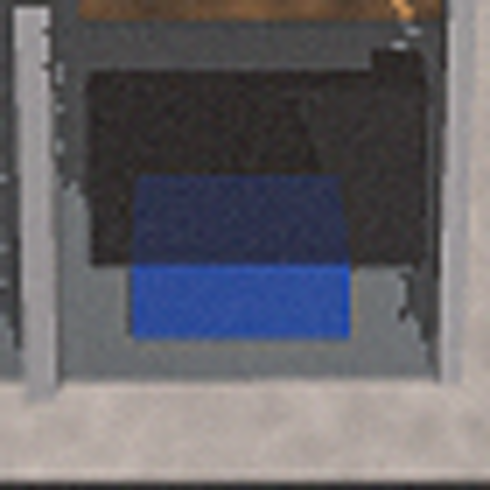

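View pics/k6.png

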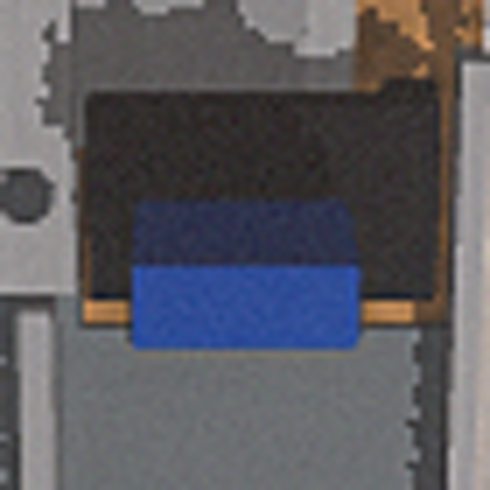

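```bash
python3 - <<'E'
from fit import *
from h import H,MH
def X(i,pts,z):
    c,T=load(i);y0=180 if i==6 else 225
    return ((toz(c,T,[((u+.5)/7-.5+285,(v+.5)/7-.5+y0) for u,v in pts],z)-H)@MH)[:,:2].round(1).tolist()
print("5 lead,back",X(5,[(230,71),(110,264)],33.5),"knob",X(5,[(240,264),(240,338)],61.5))
print("6 lead,back",X(6,[(230,93),(110,299)],33.5),"knob",X(6,[(240,266),(240,348)],61.5))
E
```

```text
5 lead,back [[76.7, 2.4], [107.8, -15.6]] knob [[93.1, 3.4], [104.4, 3.4]]
6 lead,back [[34.2, 1.9], [64.8, -15.4]] knob [[49.9, 2.8], [61.2, 2.9]]
```

By image the leading edge is at x≈34.2 (home is 35), though the measured travel comes out at about 43 mm. I'll push once more, more firmly, to be sure it's on the stop.

```bash
python3 - <<'E'
from h import *
arm.movel(W(84,1.5,110),feed=200); arm.grab(10); arm.movel(W(84,1.5,42),feed=100); arm.wait(.2)
k=arm.movel(W(75,1.5,42),feed=40,contact_N=18);arm.wait(.1); s=sense();print(k,s["t"],*rel(s))
k=arm.movel(W(62,1.5,42),feed=8,contact_N=18)
s=sense();print(k,s["t"],*rel(s))
arm.wait(.1); s=sense();print(s["t"],*rel(s))
arm.movel(W(84,1.5,42),feed=60); arm.movel(W(84,1.5,110),feed=150); arm.open_gripper(); arm.movel(W(35,0,150),feed=150); arm.wait(.2)
s=sense();print(s["t"],*rel(s))
p,d=eyes.read_camera("wrist");np.savez("w7.npz",p=p,d=d,pos=s["ee_pos"],ori=s["orientation"]);cv2.imwrite("pics/k7.png",cv2.resize(p[180:250,285:355,::-1],None,fx=7,fy=7,interpolation=cv2.INTER_CUBIC))
cv2.imwrite("pics/w7.png",cv2.resize(p[75:225,260:360,::-1],None,fx=4,fy=4,interpolation=cv2.INTER_CUBIC))
p,d=eyes.read_camera("scene");cv2.imwrite("pics/s7.png",p[:,:,::-1])
E
```

```text
False 30.6 [74.88  1.49 42.01] [ 0.16 -0.52  0.19] [-0.06 -0.04 -0.03]
True 31.4667 [72.14  1.55 42.  ] [2.6  0.61 2.06] [-0.05 -0.47 -0.02]
31.5667 [72.13  1.55 41.99] [ 2.71 -0.15  1.79] [-0.03 -0.52  0.01]
34.6667 [ 35.57  -0.48 149.31] [ 0.16 -0.07  0.36] [-0.11 -0.02  0.03]
```

View pics/k7.png

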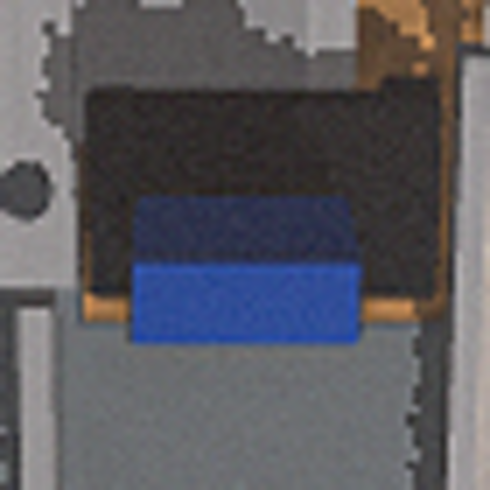

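View pics/w7.png

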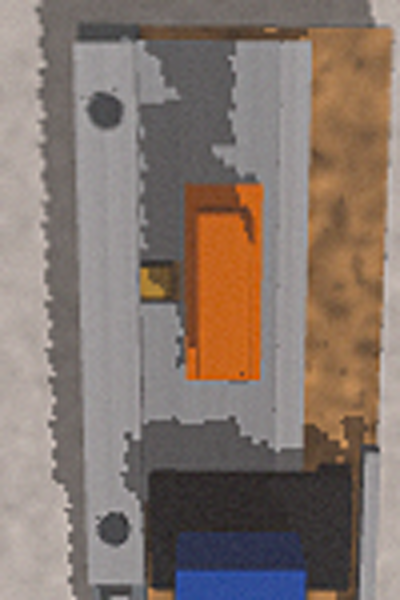

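View pics/s7.png

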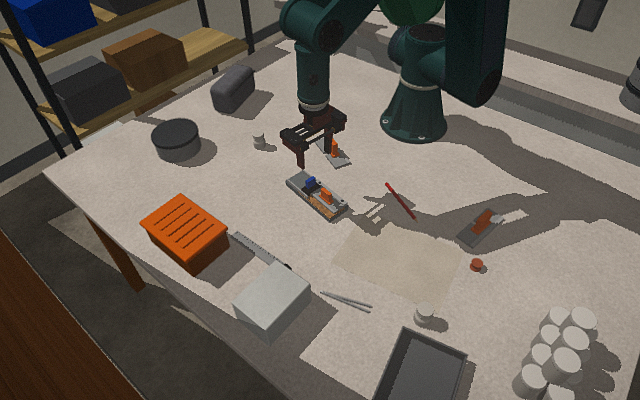

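The firmer push stopped at the same place (72.1). The keeper overlaps the blade end, the blade is still flush with the pin in its notch, and nothing else has moved.

```bash
python3 - <<'E'
from h import *
arm.job_done(); print(sense()["t"])
E
```

```text
the job is handed in; nothing more can be done
the job is handed in; nothing more can be done
```

The blade is mounted and the keeper is pushed up against its stop. I handed the job in at about 35 s of the 72 s allowed; no verdict was reported.

- **Blade:** I picked up the smallest blade by its grip, laid it on the bed and slid it gently over the pin to the fence. Each push was set to stop at a force change of 3–8 N. It stopped at the same place on the fence each time. Probing along the fence found about 3.2 mm of play, which fits the notch being over the pin at x ≈ -10 mm. After release, the camera put the back edge on the fence to within about 0.3 mm along its whole length.
- **Keeper:** I pushed it from behind three times, and it stopped at the same place each time (72.0–72.1 mm), the last time with twice the force limit. The camera put its leading edge at x ≈ 34 mm, against a nominal 35 mm at home.
- **What disagreed:** The measured keeper travel came to about 43 mm, not 45 mm. I put this down to camera error or the keeper starting slightly in. I took the keeper as home because of the repeated stop and the final leading-edge position.
- **Other things on the bench:** In the final overview picture they looked unmoved. I judged this by eye and did not measure it.

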